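# Clamp a jar with a fitted crank

### The arm

A 6-joint arm with a two-finger parallel gripper is mounted at the origin on a cart in front of the work surface, level with it; the furniture and walls round the work are solid. World frame = base frame: x ahead of the robot, y to its left, z up, the work surface at z = 0. Lengths are in mm, angles in rad, forces in N, time in s.
With the tool pointing down it reaches from about 275 to 1000 mm from the base axis. Payload 8.4 kg.
Tool frame: the origin (TCP) lies midway between the tips of the shut fingers; the grasp point (between the pads) lies 19 mm behind it; z points along the fingers, y is the line along which they close (so a half turn about z gives the same grasp; the last joint's range is limited). The gripper opens to 85 mm and grips with 20 to 120 N. Pads are 22 mm wide; open, the fingers measure 114 mm over their backs; the gripper's body (76 mm by 85 mm) begins 54 mm behind the grasp point. The pads swing forward as they close: fully open they stand 13 mm farther back than shut.
Start: joints at [1.198, 0.353, 1.633, -0, 1.155, -0.002], TCP at [226.474, 582.527, 231.281] pointing down, gripper open.
Joint ranges: [-2.63, 2.63], [-0.92, 2.1], [0.06, 2.66], [-1.3, 4.44], [0, 2.69], [-3.02, 3.02]. Speed limits (rad/s): [2.22, 2.22, 2.79, 3.14, 3.14, 3.14].

### API

Orientations are given as [roll, pitch, yaw] about the fixed x, y, z axes, in that order (R = Rz(yaw) Ry(pitch) Rx(roll)).
In Python, from rig import telemetry, optics, r gives the robot as it stands.
- The arm moves only by the tool play_rows, never from a script. Its arguments are lists of equal length, an entry for each row: "dp": the shift along the tool's x, y, z in units of 40 mm (1.0 is 40 mm), a list of three; "rot": the turn, a rotation vector about the tool's x, y, z in units of 6 degrees (1.0 is 6 degrees), a list of three. In form: {"dp": [[tx, ty, tz], ...], "rot": [[ax, ay, az], ...]}. A call has 1 to 5 rows; each row is the pose to reach, as a shift and turn from the pose commanded when the call began, along the tool's axes at that moment; what a row does not reach only later rows make up. A row lasts 1/12 s, in which the tool goes at most 41.7 mm and 7.16 degrees, less where a joint would pass 70% of its speed; a pose out of reach is approached as far as the arm can. A call with a gripper value outside its range is refused whole. "fingers" is the opening, from 0 (shut) to 1 (fully open), set as the call begins (left out, the last holds). The fingers move at their own pace and stop on an object; "grip_force" is the grip in N (left out, the last holds). Time passes only in rows, so rows that repeat a pose let the fingers close. It gives the time, the measured TCP pose, the force, the opening and the grip force at its end, in the units of the state.
- telemetry.sense(): the state, without advancing time (a new reading comes with each control period).
- optics.grab_frame(name): name is "side" or "top"; returns a dict with "color" (420x560x3 uint8, red, green, blue), "mtx" (3x3 intrinsics, pixels), "R" (3x3) and "t" (3): a world point X has camera coordinates R X + t. Camera axes: x right, y down, z forward; pixel columns grow to the right and rows downward; lengths in mm; the calibration is good to about 2 mm. A picture is of the moment at which its call begins. There is no depth.
- r.sign_off(): hands the job in; it is judged then, once.
The state is a dict: "clock": time; "qpos": joint angles; "qvel": joint speeds; "joint_efforts": joint torques, N m; "eef_pos": TCP position; "tcp_rot": TCP orientation; "contact_force": force on the tool from outside, world axes, zero at the start; "wrist_torque": the same for the moment, N m; "opening": opening from 0.0 (shut) to 1.0 (fully open); "grasp_force": force on a finger pad.
Only numpy, scipy, OpenCV 4.12 (cv2) and the standard library are available. Lean on these libraries where they do the work, as an engineer would, in place of code of your own. Each camera call takes 0.05 s, during which the arm holds its last target. There are 200 camera calls.

### The job

Clamp the red-capped jar in the blue bench clamp: push the loose orange crank fully down onto the clamp's upright square shaft, then wind it clockwise (seen from above) round full circles until the clamp comes up against its stop with the jar pressed into the V jaw. Leave the crank sitting on the shaft, let go of it, do not touch or tip the jar yourself, and leave the other things where they are.

Things in the scene. Friction and masses are not known exactly. Their poses are not given: they have to be found in the camera images.
- clamp: Fixed blue bench clamp; origin on the worktop under the shaft's axis, z up, -y along its bed to the jaws. Gearbox 70 x 74 mm, 72 mm high, about the origin; bed 64 mm wide, reaching 222 mm to -y; jaws up to 61 mm high.
- shaft_top (a point): Centre of the top of the clamp's upright steel shaft, 105 mm above the worktop: 16 mm square, 25 mm tall above a fixed round shoulder, its top 5 mm tapered to 11 mm square. Axes are the clamp's, NOT the square's: how the square stands is random and not given. See it, or press the crank lightly down and turn it up to a quarter turn until it drops.
- shaft_foot (a point): Foot of the square shaft, on its shoulder, 80 mm above the worktop. The crank fits four ways, within about 8 degrees. The shaft is stiff (0.12 N m), so light pressing while turning hardly moves it. Clockwise from above closes the clamp, 14 mm of jaw travel per turn, 2.2 to 3.4 turns from the start to a hard stop. Axes as the clamp's.
- crank_grip (a point): Loose crank, 0.2 to 0.35 kg: point on the axis of its upright orange square hub (28 x 28 x 60 mm), 45 mm above the hub's underside; take it here across y. x points along the steel arm to the knob, z up. It starts standing on its hub on the worktop, arm roughly to the robot's right (-y). Fully down on the shaft this point is 20 mm above shaft_top; unaligned on the tip about 40 mm.
- crank: The crank: origin at the centre of the hub's underside, axes as crank_grip. In the underside is a square socket 18.5 mm wide, 26 mm deep, sides parallel to x and y. The arm lies 25 to 35 mm above the underside; a steel ball weight of 32 mm sits 45 mm to -x, so that the crank balances about its hub.
- crank_knob (a point): A point on the axis of the crank's black upright knob, 65 mm from the hub's axis along the crank's x and 25 mm higher than crank_grip. The knob is 24 mm in diameter, from 36 to 86 mm above the hub's underside, and spins freely on its pin, so a hand that holds it can go round without turning. Axes as for crank_grip.
- clamp_jaw (a joint): Travel of the blue moving jaw along the clamp's bed (m), growing towards the jar; starts between 0 and 0.0142, geared to the shaft; the stop is at 0.046. The jaw meets the jar and starts to press it at about 0.037.
- clamp_face (a joint): How far the black sprung face on the moving jaw is pushed in (m): 0 when free, about 0.008 when the clamp is at its stop with the jar held (spring 5 N at first touch, plus 1.2 N per mm).
- jar: White jar with a red cap, 44 mm in diameter, 78 mm tall, standing loose on the 12 mm thick clamp bed between the moving jaw and the fixed V jaw, about 161 mm from the shaft; origin at the centre of its underside, z up. It is pushed a few mm into the V by the jaw.
- septa_pot: Bystander: white plastic pot 41 mm wide, 42 mm tall, behind the clamp; origin at the centre of its underside.
- beaker: Bystander: glass beaker 54 mm wide, 70 mm tall, behind the clamp; origin at the centre of its underside.
- screwdriver: Bystander: red-handled screwdriver 171 mm long lying left of the work; origin under its middle.
- spanner: Bystander: steel spanner 181 mm long lying flat right of the crank; origin under its middle.
There are look-alikes about, which are no part of the job. What is shaped like the jar but purple is not meant.

How it is judged:
By the outcome, as a careful person would: the job done as asked, in the order asked, and still so for the second after the job is handed in, with the robot touching nothing.
It also fails if it takes over 72 s, if anything falls off the work surface, if the arm or the gripper's body presses on something with over 40 N, if the wrist force passes 120 N, or if a joint passes its speed limit or range.

## Working session

There is one attempt and no reset: what is moved stays moved. The work goes in short steps, Python scripts to look and compute and a tool call to move; the robot and the scene stay as the last step left them, time stands still between calls to the robot, and variables do not carry over. Pictures are saved under pics/ and viewed, at most 10 in all, crops included, and the job is handed in when it is done.

Besides the shell and the picture viewer there is one more tool, called after "Request:" as name(argument=value, ...), one argument or row to a line, values as JSON. play_rows: Moves the arm, as the interface text tells. Its arguments: {"type":"object","properties":{"dp":{"type":"array"},"rot":{"type":"array"},"fingers":{"type":"number"},"grip_force":{"type":"number"}},"required":["dp","rot"]}

```bash
mkdir -p pics; ls
python3 - <<'E'
from rig import telemetry, optics, r
import cv2,numpy as np
for n in("top","side"):
    f=optics.grab_frame(n); cv2.imwrite(f"pics/{n}0.png",f["color"][:,:,::-1]); np.savez(f"pics/{n}0.npz",**f)
    print(n,f["mtx"].tolist(),np.round(f["R"],3).tolist(),np.round(-f["R"].T@f["t"],0))
print(telemetry.sense())
E
```

```text
pics
top [[380.2126497123701, 0.0, 281.55063728066307], [0.0, 380.2126497123701, 204.83192063805242], [0.0, 0.0, 1.0]] [[0.022, -0.999, 0.039], [-0.989, -0.027, -0.143], [0.144, -0.035, -0.989]] [ 406. -277.  916.]
side [[380.6483034983228, 0.0, 277.284604428087], [0.0, 380.6483034983228, 208.56606882653207], [0.0, 0.0, 1.0]] [[-0.976, -0.217, -0.017], [-0.118, 0.595, -0.795], [0.182, -0.774, -0.606]] [370. 355. 629.]
{'clock': 0.1, 'qpos': array([ 1.19759295e+00,  3.53585610e-01,  1.63404167e+00, -2.86457847e-05,
        1.15517225e+00, -2.42245801e-03]), 'qvel': array([ 1.96675864e-03,  3.35933726e-04, -4.79263439e-05, -8.08185589e-04,
       -2.32530766e-04, -1.19812962e-03]), 'joint_efforts': array([ 2.70272667e-04, -6.06355619e+01, -3.42817461e+01, -1.37912075e-04,
        4.06712425e-03,  3.80972864e-06]), 'eef_pos': array([226.33746265, 582.14004302, 230.64028786]), 'tcp_rot': array([-3.14038572e+00,  2.32693682e-05,  2.77082333e+00]), 'contact_force': array([0.01365116, 0.23368583, 0.57125353]), 'wrist_torque': array([-0.0313567 , -0.01383147, -0.0194485 ]), 'grasp_force': 0.0, 'opening': 1.0002113026247723}
```

View pics/top0.png

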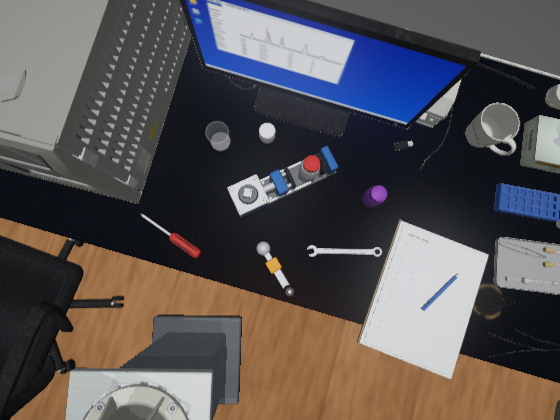

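View pics/side0.png

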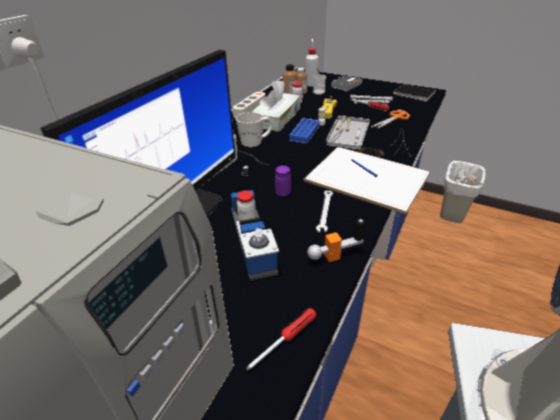

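The top view shows the gearbox at about (249,193), the crank hub at (273,265), its ball at (263,248), its knob at (289,291) and the jar cap at (311,163). In the side view the shaft is near (258,238) and the hub near (333,247). Next I'll zoom in and measure.

```bash
cat > h.py <<'E'
import cv2,numpy as np
from scipy.spatial.transform import Rotation as Ro
def ray(f,u,v,z):
    d=f["R"].T@np.linalg.inv(f["mtx"])@[u,v,1]; c=-f["R"].T@f["t"]
    return c+d*(z-c[2])/d[2]
def tri(fs,ps):
    A=np.zeros((3,3));b=np.zeros(3)
    for f,(u,v) in zip(fs,ps):
        d=f["R"].T@np.linalg.inv(f["mtx"])@[u,v,1]; d/=np.linalg.norm(d); c=-f["R"].T@f["t"]; P=np.eye(3)-np.outer(d,d); A+=P;b+=P@c
    return np.linalg.solve(A,b)
def proj(f,X):
    p=f["mtx"]@(f["R"]@np.array(X)+f["t"]); return p[:2]/p[2]
def blobs(f,lo,hi,roi,amin=15):
    x0,y0,x1,y1=roi
    h=cv2.cvtColor(f["color"],cv2.COLOR_RGB2HSV)[y0:y1,x0:x1]
    m=cv2.inRange(h,np.array(lo),np.array(hi))
    n,l,s,c=cv2.connectedComponentsWithStats(m)
    return [(s[i,4],np.round(c[i]+[x0,y0],1)) for i in range(1,n) if s[i,4]>=amin]
E
python3 - <<'E'
from h import *
t=np.load("pics/top0.npz");s=np.load("pics/side0.npz")
print("orange top",blobs(t,(8,150,120),(22,255,255),(220,220,330,310)))
print("orange side",blobs(s,(5,150,80),(22,255,255),(290,220,380,280)))
a=cv2.resize(t["color"][140:300,220:345],None,fx=3.2,fy=3.2,interpolation=cv2.INTER_CUBIC)
b=cv2.resize(s["color"][180:290,220:375],None,fx=2.5,fy=2.5,interpolation=cv2.INTER_CUBIC)
c=cv2.resize(s["color"][222:262,235:285],None,fx=5,fy=5,interpolation=cv2.INTER_CUBIC)
im=np.zeros((600,800,3),np.uint8);im[:512,:400]=a;im[:275,400:400+388]=b[:275,:388];im[300:500,420:670]=c
cv2.imwrite("pics/z.png",im[:,:,::-1])
E
```

```text
orange top [(np.int32(155), array([273., 265.]))]
orange side [(np.int32(392), array([332.8, 246. ])), (np.int32(50), array([374. , 276.9]))]
```

View pics/z.png

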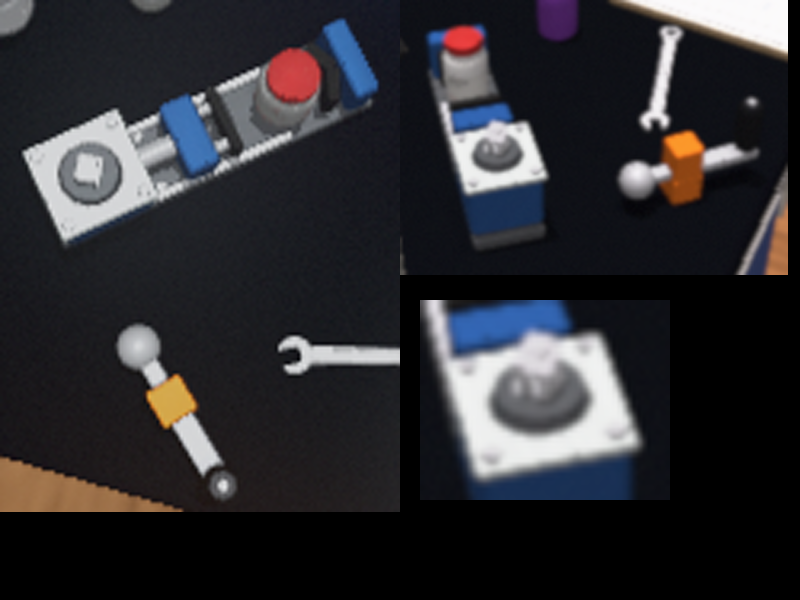

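The zoom shows the crank standing upright, with the knob at about crop (222,485). The shaft top is at about (88,168), that is pixel (247.5,192.5), and its square looks nearly image-aligned. The jar is between the jaws.

Run:
```python
from h import *
t=np.load("pics/top0.npz");s=np.load("pics/side0.npz")
hub=ray(t,273,265,60);ball=ray(t,220+138/3.2,140+346/3.2,35);knob=ray(t,220+222/3.2,140+485/3.2,86)
print("hub",hub,"tri",tri([t,s],[(273,265),proj(s,hub)]),proj(s,[hub[0],hub[1],30]))
d=knob-ball;print("ball",ball,"knob",knob,"yaw",np.degrees(np.arctan2(d[1],d[0])),np.linalg.norm(d[:2]))
P=ray(t,247.5,192.5,105);print("shaft",P,proj(s,P))
# gearbox plate
g=cv2.cvtColor(t["color"],cv2.COLOR_RGB2GRAY)
c=[ray(t,220+u/3.2,140+v/3.2,72) for u,v in((25,150),(118,110),(157,200),(68,242))]
print("plate",np.mean(c,0),np.degrees(np.arctan2(*(c[1]-c[0])[1::-1])),np.linalg.norm(c[1]-c[0]),np.linalg.norm(c[2]-c[1]))
cap=ray(t,220+293/3.2,140+75/3.2,90);print("cap",cap)
roi=cv2.resize(g[180:206,234:262],None,fx=10,fy=10,interpolation=cv2.INTER_CUBIC)
for th in(150,165,180,195):
    m=(roi>th).astype(np.uint8);n,l,st,ce=cv2.connectedComponentsWithStats(m)
    for i in range(1,n):
        if 800<st[i,4]<12000:
            cs,_=cv2.findContours((l==i).astype(np.uint8),0,2);print(th,st[i,4],ce[i]/10+[234,180],cv2.minAreaRect(cs[0]))
a=cv2.resize(t["color"][178:208,230:266],None,fx=12,fy=12,interpolation=cv2.INTER_CUBIC)
b=cv2.resize(s["color"][225:255,242:272],None,fx=12,fy=12,interpolation=cv2.INTER_CUBIC)
cv2.imwrite("pics/z2.png",np.hstack([a,b])[:,:,::-1])
```

```text
hub [ 394.89866447 -291.29822232   60.        ] tri [ 394.89866447 -291.29822232   60.        ] [332.37534342 247.18446464]
ball [ 432.44355181 -268.0393005    35.        ] knob [ 339.8634339  -327.28651761   86.        ] yaw -147.38253876471228 109.91501702685763
shaft [ 548.98121903 -231.59432725  105.        ] [258.85339075 230.20896006]
plate [ 549.74291295 -232.78888641   72.        ] -64.4704051188695 71.26362325117057 70.08260744138717
cap [ 621.77352247 -371.51324549   90.        ]
150 7157 [247.77795166 192.5224256 ] ((136.98733520507812, 126.4339370727539), (90.9404296875, 93.7381362915039), 15.708637237548828)
165 6462 [247.76737852 192.53328691] ((137.22877502441406, 126.30097961425781), (85.36457824707031, 88.67547607421875), 14.470293045043945)
180 5749 [247.72690903 192.55209602] ((137.38821411132812, 126.2488784790039), (80.51522064208984, 83.76666259765625), 13.570435523986816)
195 4915 [247.668647   192.57057986] ((137.71131896972656, 126.585693359375), (74.97358703613281, 78.19606018066406), 11.768289566040039)
```

View pics/z2.png

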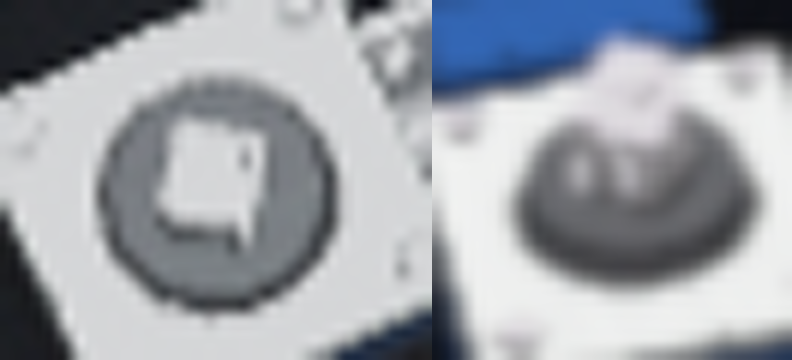

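```bash
cat > plan.py <<'E'
import json,sys
from h import *
def rot(yaw): return Ro.from_euler("xyz",[180,0,yaw],degrees=True)
def plan(p,R,rows):
    """rows: list of (xyz,yaw); prints rounded calls of <=5 rows, tracking rounding"""
    for i in range(0,len(rows),5):
        D=[];A=[]
        for q,y in rows[i:i+5]:
            d=np.round(R.inv().apply(np.array(q)-p)/40,2); a=np.round(np.degrees((R.inv()*rot(y)).as_rotvec())/6,2)
            D.append((d+0).tolist());A.append((a+0).tolist())
        p=p+R.apply(np.array(D[-1])*40); R=R*Ro.from_rotvec(np.radians(np.array(A[-1])*6))
        print(json.dumps({"dp":D,"rot":A}))
    print("end",p.round(1),R.as_euler("xyz",degrees=True).round(2))
def lin(a,b,n): return [(np.array(a[0])+(np.array(b[0])-a[0])*k/n, a[1]+(b[1]-a[1])*k/n) for k in range(1,n+1)]
def now():
    from rig import telemetry
    s=telemetry.sense(); return s["eef_pos"],Ro.from_euler("xyz",s["tcp_rot"])
E
python3 - <<'E'
from plan import *
p,R=now(); p=np.array([226.474,582.527,231.281]);R=rot(158.76)
a=((p),158.76);b=((394.9,-291.3,150),32.6);c=((394.9,-291.3,26),32.6)
plan(p,R,lin(a,b,25)+lin(b,c,5))
E
```

```text
{"dp": [[-0.47, -0.75, 0.08], [-0.95, -1.51, 0.16], [-1.42, -2.26, 0.24], [-1.89, -3.01, 0.33], [-2.37, -3.77, 0.41]], "rot": [[0.0, 0.0, 0.84], [0.0, 0.0, 1.68], [0.0, 0.0, 2.52], [0.0, 0.0, 3.36], [0.0, 0.0, 4.21]]}
{"dp": [[-0.75, -0.48, 0.08], [-1.5, -0.96, 0.16], [-2.25, -1.44, 0.24], [-3.0, -1.92, 0.32], [-3.75, -2.4, 0.4]], "rot": [[0.0, 0.0, 0.84], [0.0, 0.0, 1.68], [0.0, 0.0, 2.52], [0.0, 0.0, 3.36], [0.0, 0.0, 4.2]]}
{"dp": [[-0.88, -0.11, 0.08], [-1.76, -0.23, 0.17], [-2.64, -0.34, 0.25], [-3.52, -0.46, 0.33], [-4.41, -0.57, 0.41]], "rot": [[0.0, 0.0, 0.84], [0.0, 0.0, 1.68], [0.0, 0.0, 2.52], [0.0, 0.0, 3.36], [0.0, 0.0, 4.21]]}
{"dp": [[-0.84, 0.27, 0.08], [-1.69, 0.54, 0.16], [-2.54, 0.82, 0.24], [-3.38, 1.09, 0.32], [-4.23, 1.36, 0.41]], "rot": [[0.0, 0.0, 0.84], [0.0, 0.0, 1.68], [0.0, 0.0, 2.52], [0.0, 0.0, 3.36], [0.0, 0.0, 4.2]]}
{"dp": [[-0.65, 0.61, 0.08], [-1.3, 1.22, 0.16], [-1.95, 1.83, 0.24], [-2.6, 2.44, 0.32], [-3.25, 3.04, 0.4]], "rot": [[0.0, 0.0, 0.84], [0.0, 0.0, 1.68], [0.0, 0.0, 2.52], [0.0, 0.0, 3.37], [0.0, 0.0, 4.21]]}
{"dp": [[0.0, 0.0, 0.62], [0.0, 0.0, 1.24], [0.0, 0.0, 1.86], [0.0, 0.0, 2.48], [0.0, 0.0, 3.1]], "rot": [[0.0, 0.0, 0.0], [0.0, 0.0, 0.0], [0.0, 0.0, 0.0], [0.0, 0.0, 0.0], [0.0, 0.0, 0.0]]}
end [ 394.8 -291.2   26.1] [180.     0.    32.58]
```

Request:
play_rows(
  dp=[
    [-0.47, -0.75, 0.08],
    [-0.95, -1.51, 0.16],
    [-1.42, -2.26, 0.24],
    [-1.89, -3.01, 0.33],
    [-2.37, -3.77, 0.41],
  ],
  rot=[
    [0, 0, 0.84],
    [0, 0, 1.68],
    [0, 0, 2.52],
    [0, 0, 3.36],
    [0, 0, 4.21],
  ],
  fingers=0.7,
)

```text
clock: 0.52
eef_pos: [260.0, 405.8, 214.3]
tcp_rot: [-3.141, 0.0, 2.326]
contact_force: [0.1, -0.0, 0.6]
opening: 0.7
grasp_force: 0.0
```

Request:
play_rows(
  dp=[
    [-0.75, -0.48, 0.08],
    [-1.5, -0.96, 0.16],
    [-2.25, -1.44, 0.24],
    [-3.0, -1.92, 0.32],
    [-3.75, -2.4, 0.4],
  ],
  rot=[
    [0, 0, 0.84],
    [0, 0, 1.68],
    [0, 0, 2.52],
    [0, 0, 3.36],
    [0, 0, 4.2],
  ],
)

```text
clock: 0.93
eef_pos: [293.5, 231.0, 198.6]
tcp_rot: [-3.142, 0.0, 1.886]
contact_force: [0.5, -0.3, 0.7]
opening: 0.702
grasp_force: 0.0
```

Request:
play_rows(
  dp=[
    [-0.88, -0.11, 0.08],
    [-1.76, -0.23, 0.17],
    [-2.64, -0.34, 0.25],
    [-3.52, -0.46, 0.33],
    [-4.41, -0.57, 0.41],
  ],
  rot=[
    [0, 0, 0.84],
    [0, 0, 1.68],
    [0, 0, 2.52],
    [0, 0, 3.36],
    [0, 0, 4.21],
  ],
)

```text
clock: 1.35
eef_pos: [327.2, 56.5, 182.4]
tcp_rot: [3.141, -0.0, 1.445]
contact_force: [1.2, -0.0, -0.4]
opening: 0.703
grasp_force: 0.0
```

Request:
play_rows(
  dp=[
    [-0.84, 0.27, 0.08],
    [-1.69, 0.54, 0.16],
    [-2.54, 0.82, 0.24],
    [-3.38, 1.09, 0.32],
    [-4.23, 1.36, 0.41],
  ],
  rot=[
    [0, 0, 0.84],
    [0, 0, 1.68],
    [0, 0, 2.52],
    [0, 0, 3.36],
    [0, 0, 4.2],
  ],
)

```text
clock: 1.77
eef_pos: [360.8, -118.4, 166.0]
tcp_rot: [3.141, -0.0, 1.005]
contact_force: [0.9, 1.0, 0.5]
opening: 0.702
grasp_force: 0.0
```

Request:
play_rows(
  dp=[
    [-0.65, 0.61, 0.08],
    [-1.3, 1.22, 0.16],
    [-1.95, 1.83, 0.24],
    [-2.6, 2.44, 0.32],
    [-3.25, 3.04, 0.4],
  ],
  rot=[
    [0, 0, 0.84],
    [0, 0, 1.68],
    [0, 0, 2.52],
    [0, 0, 3.37],
    [0, 0, 4.21],
  ],
)

```text
clock: 2.18
eef_pos: [394.5, -293.2, 149.7]
tcp_rot: [-3.141, 0.0, 0.564]
contact_force: [0.3, -0.2, 0.8]
opening: 0.702
grasp_force: 0.0
```

Request:
play_rows(
  dp=[
    [0, 0, 0.62],
    [0, 0, 1.24],
    [0, 0, 1.86],
    [0, 0, 2.48],
    [0, 0, 3.1],
  ],
  rot=[
    [0, 0, 0],
    [0, 0, 0],
    [0, 0, 0],
    [0, 0, 0],
    [0, 0, 0],
  ],
)

```text
clock: 2.6
eef_pos: [394.5, -291.3, 24.8]
tcp_rot: [-3.142, 0.0, 0.568]
contact_force: [0.7, 0.1, -0.4]
opening: 0.696
grasp_force: 0.0
```

Request:
play_rows(
  dp=[
    [0, 0, 0],
    [0, 0, 0],
    [0, 0, 0],
    [0, 0, 0],
    [0, 0, 0],
  ],
  rot=[
    [0, 0, 0],
    [0, 0, 0],
    [0, 0, 0],
    [0, 0, 0],
    [0, 0, 0],
  ],
  fingers=0,
  grip_force=50,
)

```text
clock: 3.02
eef_pos: [395.4, -291.7, 27.3]
tcp_rot: [3.14, -0.001, 0.569]
contact_force: [0.0, 0.9, -3.1]
opening: 0.321
grasp_force: 51.3
```

Request:
play_rows(
  dp=[
    [0, 0, 0],
    [0, 0, 0],
    [0, 0, -0.5],
    [0, 0, -1],
    [0, 0, -1.5],
  ],
  rot=[
    [0, 0, 0],
    [0, 0, 0],
    [0, 0, 0],
    [0, 0, 0],
    [0, 0, 0],
  ],
)

```text
clock: 3.43
eef_pos: [394.4, -291.0, 86.8]
tcp_rot: [-3.141, 0.0, 0.569]
contact_force: [-0.2, 0.1, -3.0]
opening: 0.32
grasp_force: 51.2
```

Run:
```python
from plan import *
from rig import optics
t=optics.grab_frame("top");s=optics.grab_frame("side")
p,R=now();print(p,R.as_euler("xyz",degrees=True))
a=cv2.resize(t["color"][160:310,220:345],None,fx=3.2,fy=3.2,interpolation=cv2.INTER_CUBIC)
b=cv2.resize(s["color"][150:300,230:390],None,fx=2.5,fy=2.5,interpolation=cv2.INTER_CUBIC)
im=np.zeros((480,800,3),np.uint8);im[:480,:400]=a;im[:375,400:800]=b
cv2.imwrite("pics/g.png",im[:,:,::-1])
p=np.array([394.8,-291.2,86.1])
S=(549.4,-232.2)
a=((p),32.6);b=((*p[:2],155),32.6);c=((*S,155),79.3);d=((*S,130),79.3)
plan(p,rot(32.58),lin(a,b,3)+lin(b,c,12)+lin(c,d,5))
```

```text
[ 396.42765212 -292.4852961    88.88828737] [ 1.79713089e+02 -1.08784907e-01  3.25759764e+01]
{"dp": [[0.0, 0.0, -0.57], [0.0, 0.0, -1.15], [0.0, 0.0, -1.72], [0.34, 0.07, -1.72], [0.68, 0.14, -1.72]], "rot": [[0.0, 0.0, 0.0], [0.0, 0.0, 0.0], [0.0, 0.0, 0.0], [0.0, 0.0, -0.65], [0.0, 0.0, -1.3]]}
{"dp": [[0.32, 0.11, 0.0], [0.65, 0.23, 0.0], [0.97, 0.34, 0.0], [1.3, 0.46, 0.0], [1.62, 0.57, 0.0]], "rot": [[0.0, 0.0, -0.65], [0.0, 0.0, -1.3], [0.0, 0.0, -1.95], [0.0, 0.0, -2.6], [0.0, 0.0, -3.24]]}
{"dp": [[0.27, 0.22, 0.0], [0.54, 0.44, 0.0], [0.8, 0.65, 0.0], [1.07, 0.87, 0.0], [1.34, 1.09, 0.0]], "rot": [[0.0, 0.0, -0.65], [0.0, 0.0, -1.3], [0.0, 0.0, -1.95], [0.0, 0.0, -2.6], [0.0, 0.0, -3.25]]}
{"dp": [[0.0, 0.0, 0.12], [0.0, 0.0, 0.25], [0.0, 0.0, 0.37], [0.0, 0.0, 0.5], [0.0, 0.0, 0.62]], "rot": [[0.0, 0.0, 0.0], [0.0, 0.0, 0.0], [0.0, 0.0, 0.0], [0.0, 0.0, 0.0], [0.0, 0.0, 0.0]]}
end [ 549.5 -232.2  130.1] [180.     0.    79.32]
```

View pics/g.png

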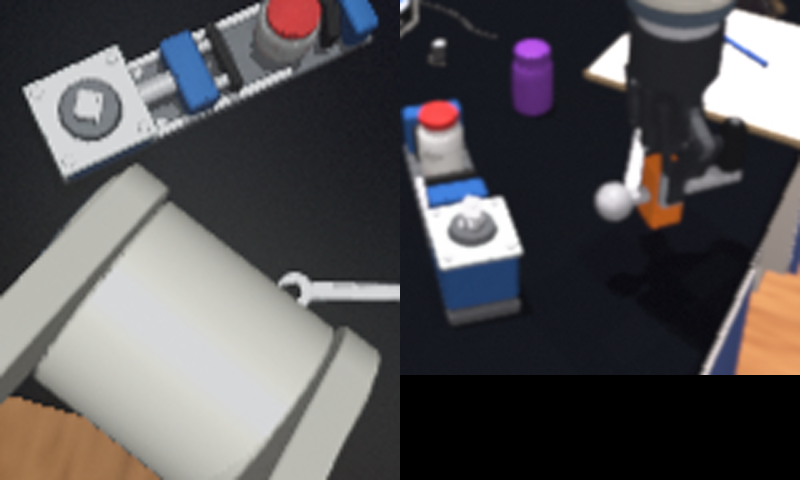

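The crank is held upright between the fingers (side crop about (665,190)). Now I'll carry it over the shaft.

Request:
play_rows(
  dp=[
    [0, 0, -0.57],
    [0, 0, -1.15],
    [0, 0, -1.72],
    [0.34, 0.07, -1.72],
    [0.68, 0.14, -1.72],
  ],
  rot=[
    [0, 0, 0],
    [0, 0, 0],
    [0, 0, 0],
    [0, 0, -0.65],
    [0, 0, -1.3],
  ],
)

```text
clock: 3.95
eef_pos: [421.1, -281.7, 155.7]
tcp_rot: [3.139, -0.001, 0.706]
contact_force: [0.8, 0.5, -2.7]
opening: 0.324
grasp_force: 51.6
```

Request:
play_rows(
  dp=[
    [0.32, 0.11, 0],
    [0.65, 0.23, 0],
    [0.97, 0.34, 0],
    [1.3, 0.46, 0],
    [1.62, 0.57, 0],
  ],
  rot=[
    [0, 0, -0.65],
    [0, 0, -1.3],
    [0, 0, -1.95],
    [0, 0, -2.6],
    [0, 0, -3.24],
  ],
)

```text
clock: 4.37
eef_pos: [485.0, -256.2, 153.8]
tcp_rot: [-3.141, 0.0, 1.047]
contact_force: [0.4, -0.2, -2.2]
opening: 0.318
grasp_force: 51.4
```

Request:
play_rows(
  dp=[
    [0.27, 0.22, 0],
    [0.54, 0.44, 0],
    [0.8, 0.65, 0],
    [1.07, 0.87, 0],
    [1.34, 1.09, 0],
  ],
  rot=[
    [0, 0, -0.65],
    [0, 0, -1.3],
    [0, 0, -1.95],
    [0, 0, -2.6],
    [0, 0, -3.25],
  ],
)

```text
clock: 4.78
eef_pos: [549.5, -231.7, 153.6]
tcp_rot: [-3.14, -0.0, 1.388]
contact_force: [0.8, 0.1, -2.0]
opening: 0.319
grasp_force: 51.4
```

Request:
play_rows(
  dp=[
    [0, 0, 0.12],
    [0, 0, 0.25],
    [0, 0, 0.37],
    [0, 0, 0.5],
    [0, 0, 0.62],
  ],
  rot=[
    [0, 0, 0],
    [0, 0, 0],
    [0, 0, 0],
    [0, 0, 0],
    [0, 0, 0],
  ],
)

```text
clock: 5.2
eef_pos: [548.6, -232.5, 129.1]
tcp_rot: [-3.141, -0.0, 1.383]
contact_force: [2.2, 0.2, 1.4]
opening: 0.321
grasp_force: 51.9
```

Request:
play_rows(
  dp=[
    [0, 0, 0.04],
    [0, 0, 0.08],
    [0, 0, 0.12],
    [0, 0, 0.16],
    [0, 0, 0.2],
  ],
  rot=[
    [0, 0, 0],
    [0, 0, 0],
    [0, 0, 0],
    [0, 0, 0],
    [0, 0, 0],
  ],
)

```text
clock: 5.62
eef_pos: [550.2, -232.2, 122.5]
tcp_rot: [3.14, -0.0, 1.384]
contact_force: [4.9, 2.7, 1.3]
opening: 0.322
grasp_force: 51.8
```

Request:
play_rows(
  dp=[
    [0.02, 0.02, 0.04],
    [0.02, 0.02, 0.08],
    [0.02, 0.02, 0.12],
    [0.02, 0.02, 0.16],
    [0.02, 0.02, 0.2],
  ],
  rot=[
    [0, 0, 0],
    [0, 0, 0],
    [0, 0, 0],
    [0, 0, 0],
    [0, 0, 0],
  ],
)

```text
clock: 6.03
eef_pos: [550.5, -231.9, 113.9]
tcp_rot: [3.141, 0.0, 1.384]
contact_force: [3.8, -0.6, -1.2]
opening: 0.321
grasp_force: 51.6
```

Request:
play_rows(
  dp=[
    [0.02, 0.02, 0.04],
    [0.02, 0.02, 0.08],
    [0.02, 0.02, 0.12],
    [0.02, 0.02, 0.16],
    [0.02, 0.02, 0.2],
  ],
  rot=[
    [0, 0, 0],
    [0, 0, 0],
    [0, 0, 0],
    [0, 0, 0],
    [0, 0, 0],
  ],
)

```text
clock: 6.45
eef_pos: [550.9, -230.9, 106.6]
tcp_rot: [-3.141, -0.0, 1.384]
contact_force: [-6.9, 3.0, 25.5]
opening: 0.319
grasp_force: 55.0
```

Request:
play_rows(
  dp=[
    [0, 0, 0.02],
    [0, 0, 0.04],
    [0, 0, 0.04],
    [0, 0, 0.04],
    [0, 0, 0.04],
  ],
  rot=[
    [0, 0, 0],
    [0, 0, 0],
    [0, 0, 0],
    [0, 0, 0],
    [0, 0, 0],
  ],
)

```text
clock: 6.87
eef_pos: [550.9, -230.9, 106.6]
tcp_rot: [-3.141, -0.0, 1.384]
contact_force: [-8.2, 3.0, 22.6]
opening: 0.321
grasp_force: 54.8
```

Run:
```python
from plan import *
p=np.array([551.3,-230.9,104.5]);y=79.3
a=((p),y);b=((*p[:2],205),y);k=(538.2,-295.1);c=((*k,205),y);d=((*k,133),y)
plan(p,rot(79.32),lin(a,b,5)+lin(b,c,3)+[(c[0],y)]*2+lin(c,d,5))
```

```text
{"dp": [[0.0, 0.0, -0.5], [0.0, 0.0, -1.0], [0.0, 0.0, -1.51], [0.0, 0.0, -2.01], [0.0, 0.0, -2.51]], "rot": [[0.0, 0.0, 0.0], [0.0, 0.0, 0.0], [0.0, 0.0, 0.0], [0.0, 0.0, 0.0], [0.0, 0.0, 0.0]]}
{"dp": [[-0.55, -0.01, 0.0], [-1.09, -0.02, 0.0], [-1.64, -0.02, 0.0], [-1.64, -0.02, 0.0], [-1.64, -0.02, 0.0]], "rot": [[0.0, 0.0, 0.0], [0.0, 0.0, 0.0], [0.0, 0.0, 0.0], [0.0, 0.0, 0.0], [0.0, 0.0, 0.0]]}
{"dp": [[0.0, 0.0, 0.36], [0.0, 0.0, 0.72], [0.0, 0.0, 1.08], [0.0, 0.0, 1.44], [0.0, 0.0, 1.8]], "rot": [[0.0, 0.0, 0.0], [0.0, 0.0, 0.0], [0.0, 0.0, 0.0], [0.0, 0.0, 0.0], [0.0, 0.0, 0.0]]}
end [ 538.4 -295.2  132.9] [180.     0.    79.32]
```

Request:
play_rows(
  dp=[
    [0, 0, -0.03],
    [0, 0, -0.03],
    [0, 0, -0.03],
    [0, 0, -0.03],
  ],
  rot=[
    [0, 0, 0],
    [0, 0, 0],
    [0, 0, 0],
    [0, 0, 0],
  ],
  fingers=0.5,
)

```text
clock: 7.2
eef_pos: [551.1, -231.0, 105.4]
tcp_rot: [-3.141, -0.0, 1.384]
contact_force: [0.4, 0.0, -0.3]
opening: 0.498
grasp_force: 0.0
```

Request:
play_rows(
  dp=[
    [0, 0, -0.5],
    [0, 0, -1.0],
    [0, 0, -1.5],
    [0, 0, -2.0],
    [0, 0, -2.5],
  ],
  rot=[
    [0, 0, 0],
    [0, 0, 0],
    [0, 0, 0],
    [0, 0, 0],
    [0, 0, 0],
  ],
)

```text
clock: 7.62
eef_pos: [551.1, -230.9, 206.2]
tcp_rot: [-3.141, -0.0, 1.384]
contact_force: [-0.2, -0.3, 0.7]
opening: 0.5
grasp_force: 0.0
```

Request:
play_rows(
  dp=[
    [-0.55, -0.01, 0],
    [-1.09, -0.02, 0],
    [-1.64, -0.02, 0],
    [-1.64, -0.02, 0],
    [-1.64, -0.02, 0],
  ],
  rot=[
    [0, 0, 0],
    [0, 0, 0],
    [0, 0, 0],
    [0, 0, 0],
    [0, 0, 0],
  ],
)

```text
clock: 8.03
eef_pos: [538.0, -296.0, 205.2]
tcp_rot: [-3.141, -0.0, 1.382]
contact_force: [-0.7, 0.2, 0.2]
opening: 0.501
grasp_force: 0.0
```

Run:
```python
from plan import *
from rig import optics
t=optics.grab_frame("top");s=optics.grab_frame("side")
p,R=now();print(p,R.as_euler("xyz",degrees=True))
print(proj(t,[538.2,-295.1,166]),proj(s,[538.2,-295.1,166]))
a=cv2.resize(t["color"][140:260,220:345],None,fx=3.2,fy=3.2,interpolation=cv2.INTER_CUBIC)
b=cv2.resize(s["color"][150:270,200:320],None,fx=3.3,fy=3.3,interpolation=cv2.INTER_CUBIC)
im=np.zeros((400,800,3),np.uint8);im[:384,:400]=a;im[:396,400:796]=b
cv2.imwrite("pics/k.png",im[:,:,::-1])
```

```text
[ 538.16011485 -294.81444685  205.23101832] [-1.79950546e+02 -3.36526255e-02  7.92980281e+01]
[277.56553856 193.36822668] [269.94825881 190.22216287]
```

View pics/k.png

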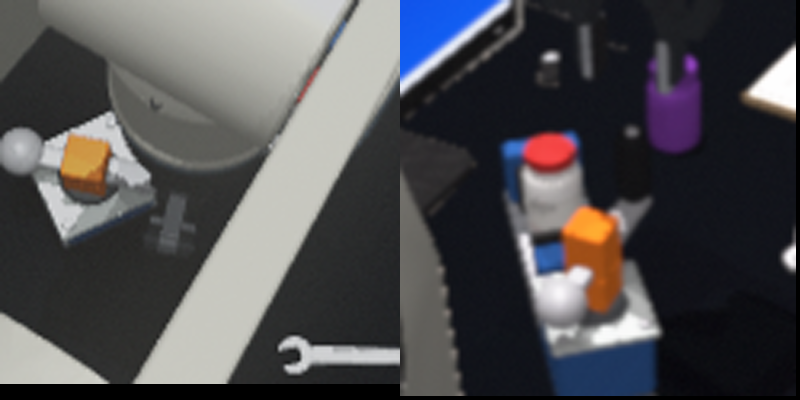

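The crank is fully down on the shaft. In the side view the knob top is at (270,190), exactly where predicted, so I'll descend on it.

Request:
play_rows(
  dp=[
    [0, 0, 0.36],
    [0, 0, 0.72],
    [0, 0, 1.08],
    [0, 0, 1.44],
    [0, 0, 1.8],
  ],
  rot=[
    [0, 0, 0],
    [0, 0, 0],
    [0, 0, 0],
    [0, 0, 0],
    [0, 0, 0],
  ],
)

```text
clock: 8.55
eef_pos: [538.6, -294.2, 132.9]
tcp_rot: [-3.141, -0.0, 1.385]
contact_force: [0.6, 0.3, -0.0]
opening: 0.499
grasp_force: 0.0
```

Request:
play_rows(
  dp=[
    [0, 0, 0],
    [0, 0, 0],
    [0, 0, 0],
    [0, 0, 0],
    [0, 0, 0],
  ],
  rot=[
    [0, 0, 0],
    [0, 0, 0],
    [0, 0, 0],
    [0, 0, 0],
    [0, 0, 0],
  ],
  fingers=0,
  grip_force=25,
)

```text
clock: 8.97
eef_pos: [538.6, -294.8, 134.1]
tcp_rot: [3.141, -0.001, 1.384]
contact_force: [0.6, 3.0, -4.2]
opening: 0.274
grasp_force: 24.7
```

```bash
cat > wind.py <<'E'
import sys
from plan import *
C=np.array([550.3,-231.2])
def wind(p,a0,step,n,r=65,z=132.9):
    rows=[]
    for k in range(1,n+1):
        a=np.radians(a0-step*k); rows.append(((C[0]+r*np.cos(a),C[1]+r*np.sin(a),z),79.32))
    plan(np.array(p),rot(79.32),rows)
E
python3 - <<'E'
from wind import *
wind([538.4,-295.2,132.9],-100.7,18,20)
E
```

```text
{"dp": [[0.08, -0.51, 0.0], [0.31, -0.96, 0.0], [0.67, -1.32, 0.0], [1.13, -1.55, 0.0], [1.63, -1.63, 0.0]], "rot": [[0.0, 0.0, 0.0], [0.0, 0.0, 0.0], [0.0, 0.0, 0.0], [0.0, 0.0, 0.0], [0.0, 0.0, 0.0]]}
{"dp": [[0.5, 0.08, 0.0], [0.95, 0.31, 0.0], [1.31, 0.67, 0.0], [1.54, 1.12, 0.0], [1.62, 1.63, 0.0]], "rot": [[0.0, 0.0, 0.0], [0.0, 0.0, 0.0], [0.0, 0.0, 0.0], [0.0, 0.0, 0.0], [0.0, 0.0, 0.0]]}
{"dp": [[-0.08, 0.5, 0.0], [-0.31, 0.95, 0.0], [-0.67, 1.31, 0.0], [-1.12, 1.54, 0.0], [-1.62, 1.62, 0.0]], "rot": [[0.0, 0.0, 0.0], [0.0, 0.0, 0.0], [0.0, 0.0, 0.0], [0.0, 0.0, 0.0], [0.0, 0.0, 0.0]]}
{"dp": [[-0.51, -0.08, 0.0], [-0.96, -0.31, 0.0], [-1.32, -0.67, 0.0], [-1.55, -1.12, 0.0], [-1.63, -1.62, 0.0]], "rot": [[0.0, 0.0, 0.0], [0.0, 0.0, 0.0], [0.0, 0.0, 0.0], [0.0, 0.0, 0.0], [0.0, 0.0, 0.0]]}
end [ 538.4 -295.2  132.9] [180.     0.    79.32]
```

Request:
play_rows(
  dp=[
    [0.08, -0.51, 0],
    [0.31, -0.96, 0],
    [0.67, -1.32, 0],
    [1.13, -1.55, 0],
    [1.63, -1.63, 0],
  ],
  rot=[
    [0, 0, 0],
    [0, 0, 0],
    [0, 0, 0],
    [0, 0, 0],
    [0, 0, 0],
  ],
)

```text
clock: 9.38
eef_pos: [487.2, -219.6, 134.6]
tcp_rot: [3.137, 0.001, 1.383]
contact_force: [11.6, -4.3, -12.9]
opening: 0.271
grasp_force: 25.3
```

Request:
play_rows(
  dp=[
    [0.5, 0.1, 0.03],
    [0.95, 0.32, 0.03],
    [1.31, 0.67, 0.03],
    [1.54, 1.12, 0.03],
    [1.62, 1.63, 0.03],
  ],
  rot=[
    [0, 0, 0],
    [0, 0, 0],
    [0, 0, 0],
    [0, 0, 0],
    [0, 0, 0],
  ],
)

```text
clock: 9.8
eef_pos: [562.9, -166.1, 133.7]
tcp_rot: [-3.142, -0.001, 1.385]
contact_force: [-1.7, -0.7, 1.2]
opening: 0.271
grasp_force: 26.4
```

Request:
play_rows(
  dp=[
    [-0.08, 0.5, 0],
    [-0.31, 0.95, 0],
    [-0.67, 1.31, 0],
    [-1.12, 1.54, 0],
    [-1.62, 1.62, 0],
  ],
  rot=[
    [0, 0, 0],
    [0, 0, 0],
    [0, 0, 0],
    [0, 0, 0],
    [0, 0, 0],
  ],
)

```text
clock: 10.22
eef_pos: [615.9, -243.8, 133.9]
tcp_rot: [3.14, 0.0, 1.385]
contact_force: [-5.1, 2.8, 1.8]
opening: 0.27
grasp_force: 26.6
```

Request:
play_rows(
  dp=[
    [-0.51, -0.08, 0],
    [-0.96, -0.31, 0],
    [-1.32, -0.67, 0],
    [-1.55, -1.12, 0],
    [-1.63, -1.62, 0],
  ],
  rot=[
    [0, 0, 0],
    [0, 0, 0],
    [0, 0, 0],
    [0, 0, 0],
    [0, 0, 0],
  ],
)

```text
clock: 10.63
eef_pos: [538.4, -295.9, 133.2]
tcp_rot: [3.14, -0.001, 1.383]
contact_force: [3.7, 10.4, -4.1]
opening: 0.272
grasp_force: 26.0
```

Request:
play_rows(
  dp=[
    [0.09, -0.5, 0],
    [0.32, -0.95, 0],
    [0.67, -1.31, 0],
    [1.13, -1.54, 0],
    [1.63, -1.61, 0],
  ],
  rot=[
    [0, 0, 0],
    [0, 0, 0],
    [0, 0, 0],
    [0, 0, 0],
    [0, 0, 0],
  ],
)

```text
clock: 11.05
eef_pos: [487.2, -219.9, 133.8]
tcp_rot: [3.138, 0.002, 1.383]
contact_force: [5.6, -3.1, -2.6]
opening: 0.272
grasp_force: 26.3
```

Request:
play_rows(
  dp=[
    [0.5, 0.08, 0],
    [0.95, 0.31, 0],
    [1.31, 0.67, 0],
    [1.54, 1.12, 0],
    [1.62, 1.62, 0],
  ],
  rot=[
    [0, 0, 0],
    [0, 0, 0],
    [0, 0, 0],
    [0, 0, 0],
    [0, 0, 0],
  ],
)

```text
clock: 11.47
eef_pos: [563.5, -166.4, 133.9]
tcp_rot: [3.141, -0.0, 1.385]
contact_force: [-1.8, -1.4, 0.9]
opening: 0.273
grasp_force: 26.4
```

Request:
play_rows(
  dp=[
    [-0.08, 0.5, 0],
    [-0.31, 0.95, 0],
    [-0.67, 1.31, 0],
    [-1.12, 1.54, 0],
    [-1.62, 1.62, 0],
  ],
  rot=[
    [0, 0, 0],
    [0, 0, 0],
    [0, 0, 0],
    [0, 0, 0],
    [0, 0, 0],
  ],
)

```text
clock: 11.88
eef_pos: [616.1, -243.9, 133.8]
tcp_rot: [3.14, 0.0, 1.385]
contact_force: [-5.2, 3.2, 2.1]
opening: 0.273
grasp_force: 26.8
```

Request:
play_rows(
  dp=[
    [-0.51, -0.08, 0],
    [-0.96, -0.31, 0],
    [-1.32, -0.67, 0],
    [-1.55, -1.12, 0],
    [-1.63, -1.62, 0],
  ],
  rot=[
    [0, 0, 0],
    [0, 0, 0],
    [0, 0, 0],
    [0, 0, 0],
    [0, 0, 0],
  ],
)

```text
clock: 12.3
eef_pos: [538.9, -296.0, 133.2]
tcp_rot: [3.14, -0.001, 1.383]
contact_force: [5.0, 10.4, -5.0]
opening: 0.271
grasp_force: 26.1
```

Run:
```python
from plan import *
from rig import optics
t=optics.grab_frame("top");s=optics.grab_frame("side")
a=cv2.resize(t["color"][140:260,220:345],None,fx=3.2,fy=3.2,interpolation=cv2.INTER_CUBIC)
b=cv2.resize(s["color"][150:270,200:320],None,fx=3.3,fy=3.3,interpolation=cv2.INTER_CUBIC)
im=np.zeros((400,800,3),np.uint8);im[:384,:400]=a;im[:396,400:796]=b
cv2.imwrite("pics/w.png",im[:,:,::-1])
```

```text
(no output)
```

View pics/w.png

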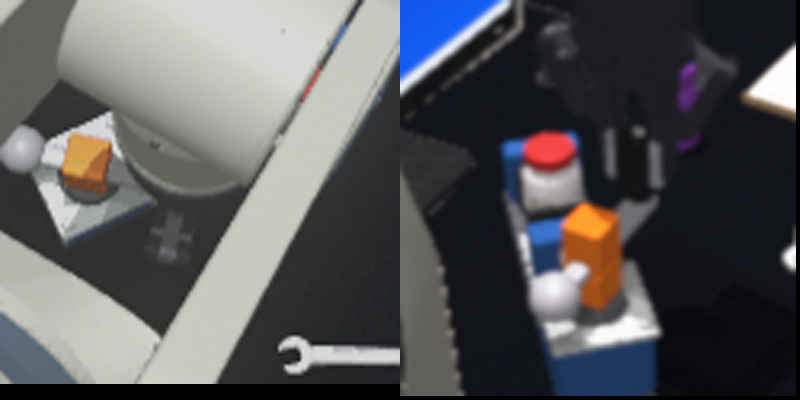

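The side view shows the blue jaw advanced next to the jar, the crank on the shaft and the jar upright. I'll estimate the remaining travel from the first picture.

Run:
```python
from wind import *
t=np.load("pics/top0.npz")
ax=np.array([np.cos(np.radians(-63.5)),np.sin(np.radians(-63.5))])
for z in(50,61):
  for u,v in((232,142),(213,88),(238,140)):
    P=ray(t,220+u/3.2,140+v/3.2,z); print(z,(P[:2]-C)@ax,(P[:2]-C)@[-ax[1],ax[0]])
cap=ray(t,220+293/3.2,140+75/3.2,90)
print("jar",(cap[:2]-C)@ax)
wind([538.8,-295.2,132],-100.7,3.6,25)
wind([538.8,-295.2,131],-100.7,3.6,1,z=131)
```

```text
50 103.96554703828333 -17.72692691419588
50 108.62942381589804 24.38427214269108
50 108.56866319898481 -18.22377684781205
61 102.34682779298736 -19.398575971837065
61 106.95148988749457 22.17796030849477
61 106.89150071477839 -19.88911767460285
jar 157.4624741968471
{"dp": [[0.0, -0.12, -0.02], [0.01, -0.22, -0.02], [0.03, -0.32, -0.02], [0.05, -0.42, -0.02], [0.08, -0.52, -0.02]], "rot": [[0.0, 0.0, 0.0], [0.0, 0.0, 0.0], [0.0, 0.0, 0.0], [0.0, 0.0, 0.0], [0.0, 0.0, 0.0]]}
{"dp": [[0.03, -0.09, 0.0], [0.08, -0.19, 0.0], [0.12, -0.28, 0.0], [0.17, -0.37, 0.0], [0.23, -0.45, 0.0]], "rot": [[0.0, 0.0, 0.0], [0.0, 0.0, 0.0], [0.0, 0.0, 0.0], [0.0, 0.0, 0.0], [0.0, 0.0, 0.0]]}
{"dp": [[0.06, -0.08, 0.0], [0.13, -0.16, 0.0], [0.2, -0.23, 0.0], [0.28, -0.3, 0.0], [0.36, -0.36, 0.0]], "rot": [[0.0, 0.0, 0.0], [0.0, 0.0, 0.0], [0.0, 0.0, 0.0], [0.0, 0.0, 0.0], [0.0, 0.0, 0.0]]}
{"dp": [[0.09, -0.06, 0.0], [0.17, -0.11, 0.0], [0.26, -0.15, 0.0], [0.36, -0.2, 0.0], [0.45, -0.23, 0.0]], "rot": [[0.0, 0.0, 0.0], [0.0, 0.0, 0.0], [0.0, 0.0, 0.0], [0.0, 0.0, 0.0], [0.0, 0.0, 0.0]]}
{"dp": [[0.1, -0.03, 0.0], [0.2, -0.05, 0.0], [0.3, -0.07, 0.0], [0.4, -0.08, 0.0], [0.51, -0.08, 0.0]], "rot": [[0.0, 0.0, 0.0], [0.0, 0.0, 0.0], [0.0, 0.0, 0.0], [0.0, 0.0, 0.0], [0.0, 0.0, 0.0]]}
end [ 486.4 -219.   132.8] [180.     0.    79.32]
{"dp": [[0.0, -0.12, 0.0]], "rot": [[0.0, 0.0, 0.0]]}
end [ 534.1 -294.3  131. ] [180.     0.    79.32]
```

Request:
play_rows(
  dp=[
    [0.09, -0.5, 0.03],
    [0.32, -0.95, 0.05],
    [0.67, -1.31, 0.05],
    [1.13, -1.54, 0.05],
    [1.63, -1.61, 0.05],
  ],
  rot=[
    [0, 0, 0],
    [0, 0, 0],
    [0, 0, 0],
    [0, 0, 0],
    [0, 0, 0],
  ],
)

```text
clock: 12.82
eef_pos: [487.0, -220.3, 132.4]
tcp_rot: [3.14, 0.002, 1.384]
contact_force: [-2.8, -2.4, 6.9]
opening: 0.274
grasp_force: 27.7
```

Request:
play_rows(
  dp=[
    [0.1, 0, 0],
    [0.2, 0.01, 0],
    [0.3, 0.03, 0],
    [0.4, 0.05, 0],
    [0.5, 0.08, 0],
  ],
  rot=[
    [0, 0, 0],
    [0, 0, 0],
    [0, 0, 0],
    [0, 0, 0],
    [0, 0, 0],
  ],
)

```text
clock: 13.23
eef_pos: [494.2, -200.4, 131.9]
tcp_rot: [-3.141, 0.001, 1.385]
contact_force: [-8.2, 1.4, 11.0]
opening: 0.271
grasp_force: 27.7
```

Request:
play_rows(
  dp=[
    [0.09, 0.03, 0],
    [0.19, 0.08, 0],
    [0.28, 0.12, 0],
    [0.37, 0.17, 0],
    [0.45, 0.23, 0],
  ],
  rot=[
    [0, 0, 0],
    [0, 0, 0],
    [0, 0, 0],
    [0, 0, 0],
    [0, 0, 0],
  ],
)

```text
clock: 13.65
eef_pos: [506.6, -184.0, 131.8]
tcp_rot: [-3.141, 0.0, 1.385]
contact_force: [-7.2, 4.7, 10.2]
opening: 0.271
grasp_force: 27.6
```

Request:
play_rows(
  dp=[
    [0.08, 0.06, 0],
    [0.16, 0.13, 0],
    [0.23, 0.2, 0],
    [0.3, 0.28, 0],
    [0.36, 0.36, 0],
  ],
  rot=[
    [0, 0, 0],
    [0, 0, 0],
    [0, 0, 0],
    [0, 0, 0],
    [0, 0, 0],
  ],
)

```text
clock: 14.07
eef_pos: [523.7, -172.2, 131.9]
tcp_rot: [-3.141, -0.001, 1.384]
contact_force: [-6.2, 6.6, 8.9]
opening: 0.266
grasp_force: 27.5
```

Request:
play_rows(
  dp=[
    [0.06, 0.09, 0],
    [0.11, 0.17, 0],
    [0.16, 0.26, 0],
    [0.2, 0.36, 0],
    [0.23, 0.45, 0],
  ],
  rot=[
    [0, 0, 0],
    [0, 0, 0],
    [0, 0, 0],
    [0, 0, 0],
    [0, 0, 0],
  ],
)

```text
clock: 14.48
eef_pos: [544.0, -166.4, 132.0]
tcp_rot: [3.141, -0.001, 1.384]
contact_force: [-2.3, 7.7, 8.6]
opening: 0.266
grasp_force: 27.3
```

Request:
play_rows(
  dp=[
    [0.03, 0.1, 0],
    [0.05, 0.2, 0],
    [0.07, 0.3, 0],
    [0.08, 0.4, 0],
    [0.08, 0.51, 0],
  ],
  rot=[
    [0, 0, 0],
    [0, 0, 0],
    [0, 0, 0],
    [0, 0, 0],
    [0, 0, 0],
  ],
)

```text
clock: 14.9
eef_pos: [565.1, -167.3, 132.2]
tcp_rot: [3.139, -0.001, 1.384]
contact_force: [-1.3, 4.9, 6.1]
opening: 0.267
grasp_force: 27.1
```

Request:
play_rows(
  dp=[
    [0, 0.1, 0],
    [-0.01, 0.2, 0],
    [-0.03, 0.3, 0],
    [-0.05, 0.4, 0],
    [-0.08, 0.5, 0],
  ],
  rot=[
    [0, 0, 0],
    [0, 0, 0],
    [0, 0, 0],
    [0, 0, 0],
    [0, 0, 0],
  ],
)

```text
clock: 15.32
eef_pos: [584.4, -174.6, 132.2]
tcp_rot: [3.139, -0.0, 1.385]
contact_force: [-1.0, 3.5, 5.5]
opening: 0.268
grasp_force: 27.0
```

Request:
play_rows(
  dp=[
    [-0.03, 0.09, 0],
    [-0.08, 0.19, 0],
    [-0.12, 0.28, 0],
    [-0.17, 0.37, 0],
    [-0.23, 0.45, 0],
  ],
  rot=[
    [0, 0, 0],
    [0, 0, 0],
    [0, 0, 0],
    [0, 0, 0],
    [0, 0, 0],
  ],
)

```text
clock: 15.73
eef_pos: [600.3, -187.2, 132.1]
tcp_rot: [3.139, 0.0, 1.385]
contact_force: [0.2, 2.5, 6.1]
opening: 0.267
grasp_force: 27.1
```

Request:
play_rows(
  dp=[
    [-0.06, 0.08, 0],
    [-0.13, 0.16, 0],
    [-0.2, 0.23, 0],
    [-0.28, 0.3, 0],
    [-0.36, 0.36, 0],
  ],
  rot=[
    [0, 0, 0],
    [0, 0, 0],
    [0, 0, 0],
    [0, 0, 0],
    [0, 0, 0],
  ],
)

```text
clock: 16.15
eef_pos: [611.5, -204.3, 132.0]
tcp_rot: [3.139, 0.0, 1.385]
contact_force: [-0.9, 2.8, 5.8]
opening: 0.267
grasp_force: 27.2
```

Request:
play_rows(
  dp=[
    [-0.09, 0.06, 0],
    [-0.17, 0.11, 0],
    [-0.26, 0.16, 0],
    [-0.36, 0.2, 0],
    [-0.45, 0.23, 0],
  ],
  rot=[
    [0, 0, 0],
    [0, 0, 0],
    [0, 0, 0],
    [0, 0, 0],
    [0, 0, 0],
  ],
)

```text
clock: 16.57
eef_pos: [616.8, -223.7, 131.9]
tcp_rot: [3.14, 0.0, 1.385]
contact_force: [-2.6, 2.7, 5.6]
opening: 0.273
grasp_force: 27.3
```

Request:
play_rows(
  dp=[
    [-0.1, 0.03, 0],
    [-0.2, 0.05, 0],
    [-0.3, 0.07, 0],
    [-0.4, 0.08, 0],
    [-0.51, 0.08, 0],
  ],
  rot=[
    [0, 0, 0],
    [0, 0, 0],
    [0, 0, 0],
    [0, 0, 0],
    [0, 0, 0],
  ],
)

```text
clock: 16.98
eef_pos: [616.0, -244.1, 131.8]
tcp_rot: [3.14, 0.0, 1.384]
contact_force: [-1.8, 3.0, 4.4]
opening: 0.267
grasp_force: 27.3
```

Request:
play_rows(
  dp=[
    [-0.1, 0, 0],
    [-0.2, -0.01, 0],
    [-0.3, -0.03, 0],
    [-0.4, -0.05, 0],
    [-0.5, -0.08, 0],
  ],
  rot=[
    [0, 0, 0],
    [0, 0, 0],
    [0, 0, 0],
    [0, 0, 0],
    [0, 0, 0],
  ],
)

```text
clock: 17.4
eef_pos: [609.2, -263.0, 131.7]
tcp_rot: [3.14, -0.0, 1.384]
contact_force: [-0.6, 4.3, 4.7]
opening: 0.27
grasp_force: 27.2
```

Request:
play_rows(
  dp=[
    [-0.09, -0.03, 0],
    [-0.19, -0.08, 0],
    [-0.28, -0.12, 0],
    [-0.37, -0.17, 0],
    [-0.45, -0.23, 0],
  ],
  rot=[
    [0, 0, 0],
    [0, 0, 0],
    [0, 0, 0],
    [0, 0, 0],
    [0, 0, 0],
  ],
)

```text
clock: 17.82
eef_pos: [596.8, -279.1, 131.5]
tcp_rot: [3.14, -0.0, 1.384]
contact_force: [1.4, 4.8, 6.1]
opening: 0.27
grasp_force: 27.1
```

Request:
play_rows(
  dp=[
    [-0.08, -0.06, 0],
    [-0.16, -0.13, 0],
    [-0.23, -0.2, 0],
    [-0.3, -0.28, 0],
    [-0.36, -0.36, 0],
  ],
  rot=[
    [0, 0, 0],
    [0, 0, 0],
    [0, 0, 0],
    [0, 0, 0],
    [0, 0, 0],
  ],
)

```text
clock: 18.23
eef_pos: [580.0, -290.7, 131.3]
tcp_rot: [3.139, 0.0, 1.384]
contact_force: [1.3, 4.7, 4.9]
opening: 0.269
grasp_force: 27.0
```

Request:
play_rows(
  dp=[
    [-0.06, -0.09, 0],
    [-0.11, -0.17, 0],
    [-0.16, -0.26, 0],
    [-0.2, -0.36, 0],
    [-0.23, -0.45, 0],
  ],
  rot=[
    [0, 0, 0],
    [0, 0, 0],
    [0, 0, 0],
    [0, 0, 0],
    [0, 0, 0],
  ],
)

```text
clock: 18.65
eef_pos: [560.4, -296.6, 131.1]
tcp_rot: [3.139, 0.001, 1.384]
contact_force: [3.7, 3.2, 5.2]
opening: 0.269
grasp_force: 27.0
```

Request:
play_rows(
  dp=[
    [-0.03, -0.1, 0],
    [-0.05, -0.2, 0],
    [-0.07, -0.3, 0],
    [-0.08, -0.4, 0],
    [-0.08, -0.51, 0],
  ],
  rot=[
    [0, 0, 0],
    [0, 0, 0],
    [0, 0, 0],
    [0, 0, 0],
    [0, 0, 0],
  ],
)

```text
clock: 19.07
eef_pos: [544.4, -296.7, 132.2]
tcp_rot: [3.13, 0.001, 1.383]
contact_force: [22.0, 3.5, -1.7]
opening: 0.27
grasp_force: 29.9
```

The force jumped to 22 N tangentially and the knob stopped moving, so the clamp is at its hard stop. I'll back off slightly, release, rise and check.

Request:
play_rows(
  dp=[
    [0, 0, 0],
    [0, 0, 0],
    [0, 0.04, 0],
    [0, 0.08, 0],
    [0, 0.08, 0],
  ],
  rot=[
    [0, 0, 0],
    [0, 0, 0],
    [0, 0, 0],
    [0, 0, 0],
    [0, 0, 0],
  ],
)

```text
clock: 19.48
eef_pos: [545.5, -297.0, 131.6]
tcp_rot: [3.135, 0.001, 1.384]
contact_force: [11.3, 2.8, 3.3]
opening: 0.27
grasp_force: 28.1
```

Request:
play_rows(
  dp=[
    [0, 0, 0],
    [0, 0, 0],
    [0, 0, 0],
    [0, 0, 0],
  ],
  rot=[
    [0, 0, 0],
    [0, 0, 0],
    [0, 0, 0],
    [0, 0, 0],
  ],
  fingers=0.5,
)

```text
clock: 19.82
eef_pos: [542.3, -296.5, 130.4]
tcp_rot: [3.141, 0.001, 1.384]
contact_force: [2.7, -0.3, 0.7]
opening: 0.499
grasp_force: 1.5
```

Request:
play_rows(
  dp=[
    [0, 0, -0.4],
    [0, 0, -0.8],
    [0, 0, -1.2],
    [0, 0, -1.6],
    [0, 0, -2.0],
  ],
  rot=[
    [0, 0, 0],
    [0, 0, 0],
    [0, 0, 0],
    [0, 0, 0],
    [0, 0, 0],
  ],
)

```text
clock: 20.23
eef_pos: [541.2, -296.0, 210.6]
tcp_rot: [-3.139, -0.0, 1.384]
contact_force: [-0.4, -0.1, 0.3]
opening: 0.503
grasp_force: 0.0
```

Request:
play_rows(
  dp=[
    [-0.7, 0, -0.4],
    [-1.4, 0, -0.8],
    [-2.2, 0, -0.8],
    [-3, 0, -0.8],
    [-3.8, 0, -0.8],
  ],
  rot=[
    [0, 0, 0],
    [0, 0, 0],
    [0, 0, 0],
    [0, 0, 0],
    [0, 0, 0],
  ],
)

```text
clock: 20.65
eef_pos: [512.8, -446.6, 242.4]
tcp_rot: [-3.14, -0.0, 1.385]
contact_force: [0.3, -0.9, -0.8]
opening: 0.506
grasp_force: 0.0
```

Request:
play_rows(
  dp=[
    [0, -0.8, 0],
    [0, -1.6, 0],
    [0, -2.4, 0],
    [0, -3.2, 0],
    [0, -4, 0],
  ],
  rot=[
    [0, 0, 0],
    [0, 0, 0],
    [0, 0, 0],
    [0, 0, 0],
    [0, 0, 0],
  ],
)

```text
clock: 21.07
eef_pos: [354.4, -414.9, 241.7]
tcp_rot: [-3.139, -0.001, 1.384]
contact_force: [-0.3, -0.6, -0.3]
opening: 0.498
grasp_force: 0.0
```

Run:
```python
from plan import *
from rig import optics
t=optics.grab_frame("top");s=optics.grab_frame("side")
a=cv2.resize(t["color"][140:260,220:345],None,fx=3.2,fy=3.2,interpolation=cv2.INTER_CUBIC)
b=cv2.resize(s["color"][150:270,200:320],None,fx=3.3,fy=3.3,interpolation=cv2.INTER_CUBIC)
im=np.zeros((400,800,3),np.uint8);im[:384,:400]=a;im[:396,400:796]=b
cv2.imwrite("pics/e.png",im[:,:,::-1])
```

```text
(no output)
```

View pics/e.png

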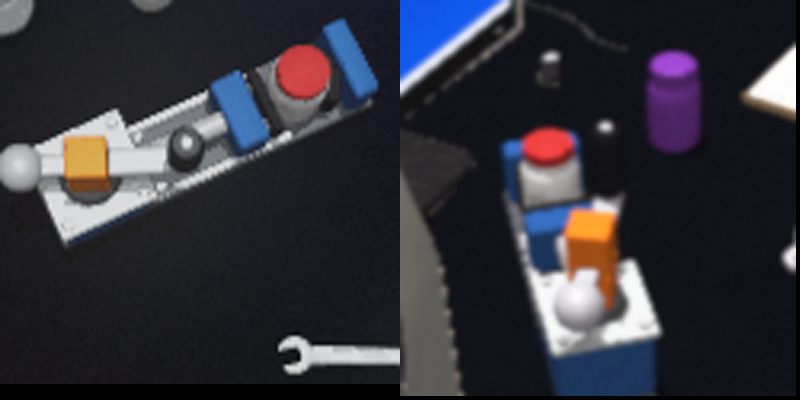

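The final views show the moving jaw pressed on the jar, with the jar upright in the V. The crank is seated (hub top at side crop (592,213)) and released.

```bash
python3 -c "
from rig import r
print(r.sign_off())"
```

```text
the job is handed in; nothing more can be done
None
```

The job is handed in. The crank was pushed fully down onto the shaft and wound clockwise about 2.97 turns to a hard stop (22 N on the knob). The last pictures show the jar upright and pressed into the V jaw, and the crank released and still on the shaft; no verdict came back with the hand-in.

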